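# Lock the gauge fence on a bushing: snug plus an eighth turn

### The job

Slide the gauge fence along its bed, gently, until the bronze bushing is trapped without play between the fence and the end stop. Then tighten the fence's lock knob clockwise until it bites and the resistance rises sharply, give it an eighth of a turn (45 degrees) more and no further, and let go. Leave the bushing sitting upright and the other things on the bench where they are.

Things in the scene. Friction and masses are not known exactly. Their poses are not given: they have to be found in the camera images.
- gauge: Length gauge, fixed: aluminium bed 110 x 340 x 30 mm. Origin: centre of its underside; y runs along the bed towards the end stop, z up. The steel end stop at the +y end is 110 mm wide and rises to 70 mm above the bench. Two guide strips 8 mm high, 50 mm apart, run along the top. The grey fence slides on the top along y; the bushing stands on the top between fence and stop. Pose varies.
- stop_face (a point): Centre of the end stop's face that looks to the fence (gauge -y), 50 mm above the bench. Axes as the gauge. The bushing is trapped when stop_face and fence_face are 44 mm apart.
- fence_face (a point): Centre of the fence's steel face plate, on the side that looks to the bushing (gauge +y), 50 mm above the bench. Axes as the gauge.
- fence: Grey sliding fence, 96 mm wide, 93 mm long, top 63 mm above the bench (face plate 69 mm). Origin under the knob axis, 50 mm behind fence_face, 30 mm above the bench; axes as the gauge. It slides along gauge y against about 4 N of friction, however tight the knob is, and may be moved by its knob. The bushing, not a travel limit, stops it.
- knob_grip (a point): Point on the axis of the black wing knob standing on the fence, 50 mm behind (gauge -y of) fence_face, 96 mm above the bench. The bar grip is 46 mm long (this point's x), 13 mm thick (its y), and reaches from 77 to 107 mm above the bench, over a round hub 42 mm across (67 to 77 mm). Nothing on the gauge rises above the hub but this bar. z is up.
- knob: The same knob; origin on its axis 62 mm above the bench, axes as knob_grip. Clockwise from above tightens. It turns freely (0.035 N m) for 0.7 to 1.8 rad, then bites: the torque jumps to about 0.45 N m while turning on (0.25 to 0.3 N m felt when paused). The bite angle varies and cannot be seen. It does not spring back when released; regrasp freely. A 40 N grip across the bar holds.
- squeeze (a joint): Travel in m of the shoe that the lock screw wedges tight, past the bite: 0 until the knob bites, then 0.05 mm per rad of further clockwise turn (an eighth turn: 0.039 mm). It never comes back. Readings are far coarser than this, so the bite must be felt at the knob.
- bushing: Bronze bushing, an upright ring 44 mm in outer diameter, 24 mm bore, 40 mm high, about 0.4 kg (mass varies). Origin: centre of its underside. It stands loose on the bed between fence and end stop, within the guide strips.
- plug_a: Bystander: small brass gauge plug with two O-rings, 28 mm in diameter, 46 mm high, standing; origin at its underside.
- plug_b: Bystander: larger brass gauge plug with two O-rings, 36 mm in diameter, 56 mm high, standing; origin at its underside.
- drift_pin: Bystander: steel drift pin 150 mm long, 15 mm thick, lying along its x axis; origin near its middle on the bench.
- gauge_case: Bystander: grey cast aluminium gauge case 140 x 200 x 64 mm, fixed; origin at its underside.
There are look-alikes about, which are no part of the job. Leave any pink or red look-alike of the bushing alone.

How it is judged (in metres and radians):
On the way, in this order (a step that is already met when the one before it is completed fails the run):
1. the bushing is trapped between fence and end stop (play under 2 mm) before the knob has bitten (horizontal distance between fence_face and stop_face below 0.046 m and y of bushing in the frame of stop_face above -0.024 m and angle between bushing's own z axis and vertical below 0.1 rad and value of joint squeeze below 5e-06 m), for 0.2 s.
2. the knob has been turned past its bite (value of joint squeeze above 1e-05 m), for 0.1 s.
At the end, for the whole second after the job is handed in: The bushing stands upright (within 0.1 rad), at rest, trapped against the end stop with at most 2.5 mm of play to the fence (faces at most 46.5 mm apart); the knob stands 25 to 65 degrees (0.435 to 1.135 rad, squeeze 0.022 to 0.057 mm) past its bite (horizontal distance between fence_face and stop_face below 0.0465 m and y of bushing in the frame of stop_face above -0.0245 m and angle between bushing's own z axis and vertical below 0.1 rad and value of joint squeeze between 2.17e-05 and 5.68e-05 m and angular speed of knob below 0.05 rad/s and linear speed of bushing below 0.01 m/s); the robot touches nothing.
It fails at once if the bushing is pressed by the fence with more than 40 N (contact force between fence and bushing above 40 N).
It fails at once if the plug a is moved by more than 20 mm (distance of plug_a from where it was at the start of the episode above 0.02 m).
It fails at once if the plug b is moved by more than 20 mm (distance of plug_b from where it was at the start of the episode above 0.02 m).
It fails at once if the drift pin is moved by more than 20 mm (distance of drift_pin from where it was at the start of the episode above 0.02 m).
It also fails if it takes over 72 s, if anything falls off the work surface, if the arm or the gripper's body presses on something with over 40 N, if the wrist force passes 120 N, or if a joint passes its speed limit or range.

### The arm

A 7-joint arm with a two-finger parallel gripper is mounted at the origin on the work surface. World frame = base frame: x ahead of the robot, y to its left, z up, the work surface at z = 0. Lengths are in m, angles in degrees, forces in N, time in s.
With the tool pointing down it reaches from about 0.35 to 0.775 m from the base axis. Payload 3.1 kg.
Tool frame: the origin (TCP) lies on the centre line of the jaws, within the pads' length; the fingertips stand 17 mm ahead of it and the grasp point (between the pads) lies 2 mm behind it (robot.tip_reach is the distance from the TCP to the fingertips, in m); z points along the fingers, y is the direction in which the jaws open and shut (so a half turn about z gives the same grasp; the last joint's range is limited). The gripper opens to 85 mm and grips with 20 to 120 N. Pads are 22 mm wide; open, the fingers measure 114 mm over their backs; the gripper's body (76 mm by 85 mm) begins 54 mm behind the grasp point. The pads swing forward as they close: fully open they stand 13 mm farther back than shut.
Start: joints at [-65.586, 17.813, 0.802, 86.603, -0.252, 75.585, -1.558], TCP at [0.248, 0.491, 0.248] pointing down, gripper open.
Joint ranges: [-154.91, 154.91], [-16.99, 109.72], [-72.82, 74.43], [7.12, 147.25], [-82.49, 262.49], [11.32, 116.49], [-174.64, 174.64]. Speed limits (degrees/s): [159.86, 159.86, 180, 180, 180, 180, 180].

### API

Orientations are given as [roll, pitch, yaw] about the fixed x, y, z axes, in that order (R = Rz(yaw) Ry(pitch) Rx(roll)).
In Python, from station import robot, fingers, vision, workorder, recognise gives the robot as it stands. Calls block until the motion is done:
- robot.move_to(position, orientation): joint-space move of the TCP to a pose.
- robot.line_to(position, orientation=None, velocity=0.15, f_stop=None): straight line of the TCP; orientation=None keeps the orientation; velocity is the mean speed in m/s. With f_stop (N) it stops when the force on the tool has changed by that much, and returns True; else False.
- robot.move_j(angles): joint-space move.
- fingers.gripper_to(opening, force=None): opening from 0.0 (shut) to 1.0 (fully open); force is the grip in N (None keeps the last); returns when the fingers have stopped.
- robot.pause(seconds).
- robot.inverse_kinematics(position, orientation): joint angles nearest the present ones, or None.
- vision.grab_frame(name): name is "side" or "top" or "wrist"; returns the picture (420x560x3 uint8, red, green, blue); there is no depth.
- vision.calibration(name): a dict with "mtx" (3x3 intrinsics, pixels), "k1" (the pictures are not rectified: a ray, as slopes to the right and down, at radius r is drawn at 1 + k1 r^2 times it, then the intrinsics apply), "extrinsics" (4x4, takes a point from world to camera coordinates); the wrist camera has in their place "T_tool_cam" (4x4, takes a point from camera to tool coordinates, whose origin is the TCP and whose axes are the flange's). Camera axes: x right, y up, looking along -z (the intrinsics and any distortion apply to the point x, -y, -z); pixel columns grow to the right and rows downward; lengths in m; the calibration is good to about 2 mm. A picture is of the moment at which its call begins: read the wrist's pose just before it. calibration takes no time and is no camera call.
A pose or a line that the arm cannot do raises robot.PlanningError and nothing moves.
- workorder.close_job(): hands the job in, once; it reports no verdict.
Trained networks look in the newest picture that a camera, given by its name, has taken for a name from the list of things; names that differ only in an ending like _2 or _b are one class to them, and where a whole thing is asked for, a point or a joint stands for the part that bears it (a point fixed in the world has none). Each returns a list of dicts, best first, with "p" (0 to 1); they miss things now and then, are a little off and sometimes report something else, mostly with a low value. They report only what shows in the picture. A call takes as long as a camera call. They do not tell look-alikes from the thing itself.
- recognise(label, camera): "rect" ([centre column, centre row, width, height] in pixels, round what is visible of it).
Readings, each from a call of its own:
- robot.current_time_s(): time.
- robot.current_joint_positions(): joint angles.
- robot.current_dq(): joint speeds.
- robot.current_joint_torque(): joint torques, N m.
- robot.current_tool_pos(): TCP position.
- robot.current_eef_rot(): TCP orientation.
- robot.current_contact_force(): force on the tool from outside, world axes, zero at the start.
- robot.current_torque(): the same for the moment, N m.
- robot.current_finger_gap(): opening from 0.0 (shut) to 1.0 (fully open).
Only numpy, scipy, OpenCV 4.12 (cv2) and the standard library are available. Lean on these libraries where they do the work, as an engineer would, in place of code of your own. Each camera call takes 0.05 s, during which the arm holds its last target.

## Working session

There is one attempt and no reset: what is moved stays moved. The work goes in short steps, each a Python script; the robot and the scene stay as the last script left them, time stands still between calls to the robot, and variables do not carry over. Pictures are saved under pics/ and viewed, and the job is handed in when it is done.

```bash
mkdir -p pics; ls; python3 - <<'E'
from station import robot, fingers, vision, workorder, recognise
import cv2
for c in ["side","top"]:
    im=vision.grab_frame(c); cv2.imwrite(f"pics/{c}0.png",im[:,:,::-1])
    for l in ["gauge","fence","knob","bushing","plug_a","drift_pin","gauge_case"]:
        print(c,l,[(round(d["p"],2),[round(v) for v in d["rect"]]) for d in recognise(l,c)])
    k=vision.calibration(c); print({a:b for a,b in k.items()})
print(robot.current_time_s(), robot.current_eef_rot())
E
```

```text
pics
side gauge [(0.75, [284, 212, 120, 108])]
side fence [(0.59, [310, 178, 53, 47])]
side knob [(0.64, [313, 168, 16, 21])]
side bushing [(0.82, [366, 201, 20, 24]), (0.81, [288, 201, 15, 23]), (0.68, [219, 207, 18, 23]), (0.67, [354, 223, 21, 30])]
side plug_a [(0.81, [281, 312, 20, 25]), (0.7, [235, 290, 15, 19])]
side drift_pin [(0.77, [356, 144, 42, 18])]
side gauge_case [(0.94, [225, 363, 120, 114])]
{'mtx': array([[454.19091465,   0.        , 288.02276579],
       [  0.        , 454.19091465, 200.85582721],
       [  0.        ,   0.        ,   1.        ]]), 'k1': -0.13761938582232197, 'extrinsics': array([[-9.29298887e-01, -3.69327426e-01, -9.11392019e-04,
         5.49705370e-01],
       [ 2.43897505e-01, -6.15542399e-01,  7.49414146e-01,
        -1.51276750e-01],
       [-2.77340198e-01,  6.96207446e-01,  6.62100904e-01,
        -9.98203491e-01],
       [ 0.00000000e+00,  0.00000000e+00,  0.00000000e+00,
         1.00000000e+00]])}
top gauge [(0.65, [305, 214, 128, 69]), (0.31, [346, 225, 21, 19])]
top fence [(0.8, [344, 224, 44, 45])]
top knob [(0.66, [347, 222, 22, 17])
[... 238 characters left out ...]
0.64, [440, 238, 14, 48]), (0.64, [305, 216, 129, 70])]
top gauge_case [(0.59, [145, 241, 79, 62])]
{'mtx': array([[391.315405  ,   0.        , 281.34101953],
       [  0.        , 391.315405  , 215.30348895],
       [  0.        ,   0.        ,   1.        ]]), 'k1': -0.10356620545942467, 'extrinsics': array([[-2.11242409e-02, -9.99775389e-01, -1.71381702e-03,
         1.18030862e-01],
       [ 9.97176676e-01, -2.11928212e-02,  7.20384739e-02,
        -5.67935014e-01],
       [-7.20586139e-02, -1.87220285e-04,  9.97400382e-01,
        -1.03013892e+00],
       [ 0.00000000e+00,  0.00000000e+00,  0.00000000e+00,
         1.00000000e+00]])}
0.8 [ 1.79994695e+02 -2.29926305e-04  1.53198394e+02]
```

```bash
python3 - <<'E'
import cv2
a=cv2.imread("pics/side0.png");b=cv2.imread("pics/top0.png")
cv2.imwrite("pics/side0c.png",cv2.resize(a[100:400,140:440],None,fx=2,fy=2,interpolation=cv2.INTER_CUBIC))
cv2.imwrite("pics/top0c.png",cv2.resize(b[130:310,200:470],None,fx=2.9,fy=2.9,interpolation=cv2.INTER_CUBIC))
E
```

```text
(no output)
```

View pics/side0c.png

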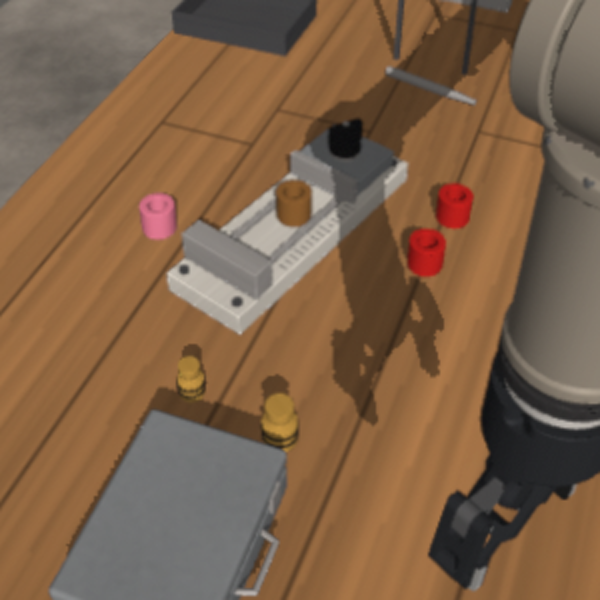

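View pics/top0c.png

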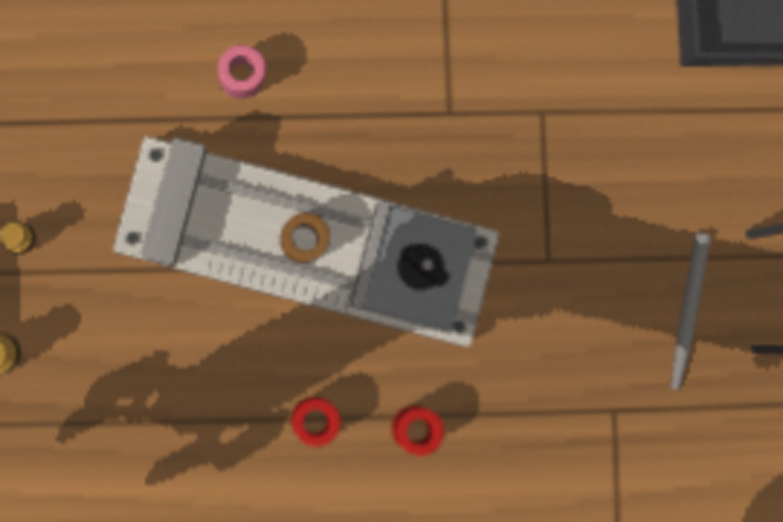

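View pics/top0.png

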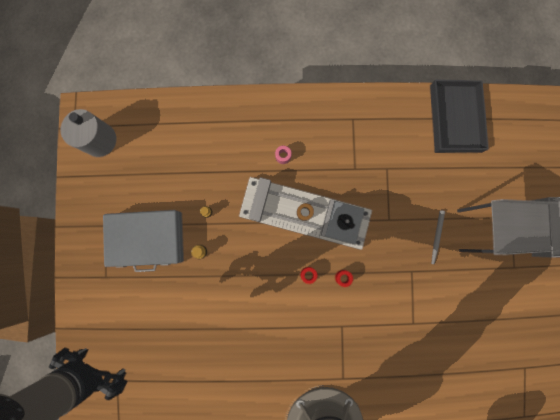

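```bash
cat > h.py <<'E'
from station import robot, fingers, vision, workorder, recognise
import numpy as np, cv2
from scipy.spatial.transform import Rotation as R
def rays(name,px,T=None):
    c=vision.calibration(name); K=np.array(c["mtx"]);px=np.atleast_2d(px).astype(float)
    d=(px-K[:2,2])/K[0,0]; k=c["k1"]; u=d.copy()
    for _ in range(20): u=d/(1+k*(u**2).sum(1,keepdims=True))
    v=np.c_[u[:,0],-u[:,1],-np.ones(len(u))]
    if name=="wrist": M=T@np.array(c["T_tool_cam"])
    else: M=np.linalg.inv(c["extrinsics"])
    return M[:3,3], v@M[:3,:3].T
def at_z(name,px,z,T=None):
    o,v=rays(name,px,T); return o+v*((z-o[2])/v[:,2])[:,None]
def proj(name,P,T=None):
    c=vision.calibration(name);K=np.array(c["mtx"]);P=np.atleast_2d(P)
    M=np.linalg.inv(T@np.array(c["T_tool_cam"])) if name=="wrist" else np.array(c["extrinsics"])
    p=P@M[:3,:3].T+M[:3,3]; u=np.c_[p[:,0],-p[:,1]]/-p[:,2:]
    u=u*(1+c["k1"]*(u**2).sum(1,keepdims=True)); return u*K[0,0]+K[:2,2]
def pose():
    T=np.eye(4);T[:3,3]=robot.current_tool_pos();T[:3,:3]=R.from_euler("xyz",robot.current_eef_rot(),degrees=True).as_matrix();return T
E
python3 - <<'E'
from h import *
f=lambda a:np.array(a)/2.9+[200,130]
c=at_z("top",f([(145,137),(498,232),(472,346),(113,250)]),0.03); print(c.round(4), c.mean(0))
print([np.linalg.norm(c[i]-c[(i+1)%4]).round(4) for i in range(4)])
g=(c[0]+c[3]-c[1]-c[2])[:2]; print("gauge y heading",np.degrees(np.arctan2(g[1],g[0])))
print("knob",at_z("top",f([(424,266)]),0.095)); print("bush",at_z("top",f([(305,238)]),0.07))
print("knob side",at_z("side",np.array([(345,125)])/2+[140,100],0.107))
print(vision.calibration("wrist"))
print(robot.inverse_kinematics([0.5,-0.05,0.25],[180,0,-90]),robot.inverse_kinematics([0.5,-0.05,0.25],[180,0,90]))
E
```

```text
[[ 0.6738  0.1879  0.03  ]
 [ 0.5787 -0.1363  0.03  ]
 [ 0.4744 -0.1084  0.03  ]
 [ 0.5696  0.2189  0.03  ]] [0.57415463 0.04052674 0.03      ]
[np.float64(0.3379), np.float64(0.1079), np.float64(0.3409), np.float64(0.1087)]
gauge y heading 73.71856703286313
knob [[ 0.54541206 -0.05570026  0.095     ]]
bush [[0.57374392 0.04477457 0.07      ]]
knob side [[ 0.54726853 -0.05186262  0.107     ]]
{'mtx': array([[362.98451826,   0.        , 282.71180625],
       [  0.        , 362.98451826, 208.6136336 ],
       [  0.        ,   0.        ,   1.        ]]), 'k1': -0.048524474013586616, 'T_tool_cam': array([[-2.29920350e-04,  9.57508853e-01,  2.88403786e-01,
         7.33587728e-02],
       [ 9.99999922e-01,  1.27377238e-04,  3.74320675e-04,
         5.22161497e-05],
       [ 3.21679282e-04,  2.88403849e-01, -9.57508807e-01,
        -1.26098022e-01],
       [ 0.00000000e+00,  0.00000000e+00,  0.00000000e+00,
         1.00000000e+00]])}
[ -45.59039923   20.03515644   64.73780372   95.26863959  -18.57294566
   76.59352699 -157.80549109] [-30.58757738  14.35775103  42.43890618  94.86275331  -9.9921282
  74.66464672  13.61512935]
```

```bash
python3 - <<'E'
from h import *
f=lambda a:np.array(a)/2.9+[200,130]
print("stop face top edge",at_z("top",f([(203,148),(178,268)]),0.07)," fence face top",at_z("top",f([(375,203),(350,305)]),0.069))
p=[0.545,-0.055,0.225]
print(robot.inverse_kinematics(p,[180,0,-118]))
robot.move_to(p,[180,0,-118])
T=pose(); im=vision.grab_frame("wrist"); cv2.imwrite("pics/w1.png",im[:,:,::-1])
for l in ["knob","fence","bushing"]: print(l,recognise(l,"wrist"))
print(T.round(4),robot.current_joint_positions(),robot.current_time_s())
np.save("T1.npy",T)
E
```

```text
stop face top edge [[0.65588752 0.1333138  0.07      ]
 [0.54960401 0.15736125 0.07      ]]  fence face top [[ 0.60364606 -0.01823014  0.069     ]
 [ 0.51379612  0.00653991  0.069     ]]
[-14.66741987  19.13191083  24.65964198  89.94634945  -8.23329644
  72.72430522 163.24128933]
knob [{'rect': [276.9, 201.1, 54.2, 68.1], 'p': 0.61}]
fence [{'rect': [278.7, 192.7, 134.4, 132.7], 'p': 0.96}]
bushing [{'rect': [429.2, 103.2, 64.5, 55.7], 'p': 0.87}, {'rect': [195.7, 377.1, 44.0, 48.5], 'p': 0.79}, {'rect': [300.2, 295.6, 46.6, 60.5], 'p': 0.78}, {'rect': [453.6, 199.7, 61.6, 49.4], 'p': 0.77}]
[[-4.681e-01 -8.837e-01  0.000e+00  5.452e-01]
 [-8.837e-01  4.681e-01  6.000e-04 -5.390e-02]
 [-6.000e-04  3.000e-04 -1.000e+00  2.250e-01]
 [ 0.000e+00  0.000e+00  0.000e+00  1.000e+00]] [-14.706318    19.13321582  24.62877419  89.94411212  -8.23612187
  72.72333807 163.23753751] 3.4417
```

View pics/w1.png

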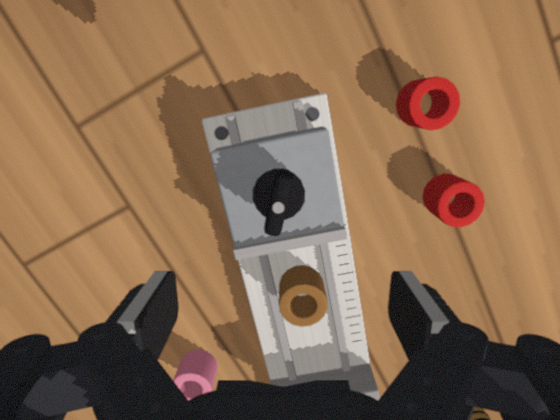

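```bash
python3 - <<'E'
from h import *
a=cv2.imread("pics/w1.png")[140:260,200:360]
a=np.clip(255*(a/255.)**0.45,0,255).astype(np.uint8)
cv2.imwrite("pics/w1c.png",cv2.resize(a,None,fx=5,fy=5,interpolation=cv2.INTER_CUBIC))
T=np.load("T1.npy")
print("z107 spot",at_z("wrist",[(278,208)],0.107,T), "proj axis",proj("wrist",[[.5462,-.0555,.067],[.5462,-.0555,.107]],T))
for y in (62,50,70,-118):
    print(y,robot.inverse_kinematics([0.545,-0.055,0.225],[180,0,y]))
E
```

```text
z107 spot [[ 0.54799336 -0.05583243  0.107     ]] proj axis [[280.72440266 193.09542749]
 [280.47782894 207.25368634]]
62 [-14.66741987  19.13191083  24.65964198  89.94634945  -8.23329644
  72.72430522 163.24128933]
50 [-40.13977876  28.91259252  64.62695166  90.80971919 -26.6000227
  77.31894948 -12.31478345]
70 [-36.97796531  26.27171179  58.35228798  90.71865804 -22.86096033
  75.90834631   4.38023653]
-118 [-14.66741987  19.13191083  24.65964198  89.94634945  -8.23329644
  72.72430522 163.24128933]
```

View pics/w1c.png

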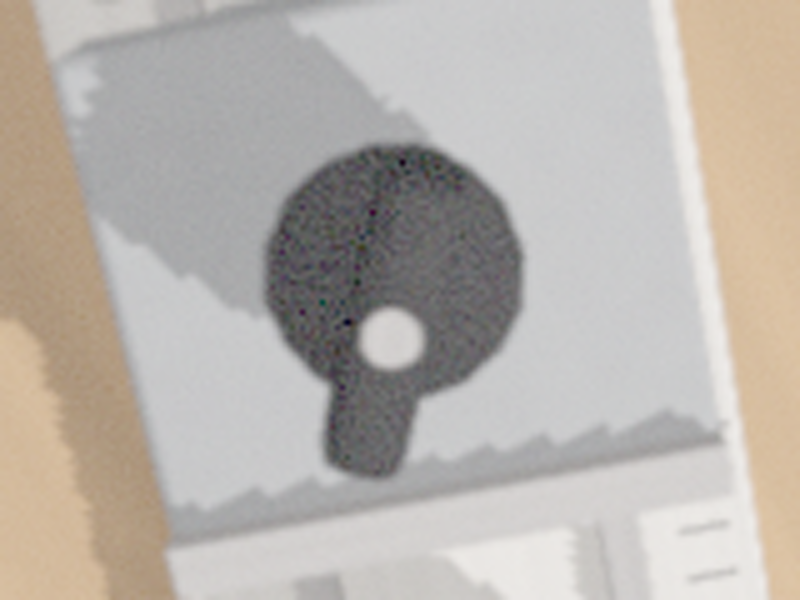

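```bash
python3 - <<'E'
from h import *
T=np.load("T1.npy")
g=lambda a:np.array(a)/5+[200,140]
P=at_z("wrist",g([(391,338),(363,474),(345,375),(325,455),(418,385),(403,468),(385,180),(350,320)]),0.107,T)
print(P.round(4))
h=lambda a,b:np.degrees(np.arctan2(*(b-a)[[1,0]]))
print(np.linalg.norm(P[1]-P[0]),h(P[0],P[1]),h(P[2],P[3]),h(P[4],P[5]),h(P[6],P[7]))
n=np.array([-.96,.281]); 
for i in range(1,8): print(i,np.linalg.norm(P[i]-P[0]))
E
```

```text
[[ 0.5477 -0.056   0.107 ]
 [ 0.5609 -0.0399  0.107 ]
 [ 0.556  -0.0543  0.107 ]
 [ 0.5643 -0.045   0.107 ]
 [ 0.5476 -0.0481  0.107 ]
 [ 0.5554 -0.0381  0.107 ]
 [ 0.5378 -0.0763  0.107 ]
 [ 0.5516 -0.061   0.107 ]]
0.020794167750266438 50.71515612508173 48.08510105548838 52.367373120742585 48.02699066716329
1 0.020794167750266438
2 0.008495643617656421
3 0.01990084506650648
4 0.00790951286030315
5 0.019538219192708175
6 0.022572625766268187
7 0.006302754680642948
```

```bash
python3 - <<'E'
from h import *
k=[0.5465,-0.0557]; o=[180,0,-130]
F=lambda: (np.round(robot.current_contact_force(),2),np.round(robot.current_torque(),3))
fingers.gripper_to(0.55)
robot.line_to(k+[0.16],o)
print(robot.current_joint_positions().round(1),F())
T=pose(); im=vision.grab_frame("wrist"); cv2.imwrite("pics/w2.png",im[:,:,::-1]); np.save("T2.npy",T)
print(robot.line_to(k+[0.097],o,velocity=0.06,f_stop=12), robot.current_tool_pos(),F())
fingers.gripper_to(0.0,force=40)
print(robot.current_finger_gap(),robot.current_tool_pos(),robot.current_eef_rot(),F(),robot.current_joint_positions().round(1),robot.current_time_s())
im=vision.grab_frame("wrist"); cv2.imwrite("pics/w3.png",im[:,:,::-1])
im=vision.grab_frame("side"); cv2.imwrite("pics/s3.png",cv2.resize(im[100:300,200:440,::-1],None,fx=3,fy=3))
E
```

```text
[-15.6  22.6  26.2  95.2 -10.8  64.7 153.5] (array([ 1.11, -0.06,  0.58]), array([-0.023, -0.021, -0.041]))
False [ 0.54695319 -0.0558025   0.09747186] (array([ 0.67, -0.37,  0.02]), array([-0.03 , -0.007, -0.025]))
0.14047480955122107 [ 0.54751117 -0.05626888  0.09758214] [-1.79862802e+02  5.39928283e-02 -1.30019905e+02] (array([ 1.63, -1.21,  0.27]), array([-0.273, -0.36 , -0.025])) [-14.5  26.6  25.   99.3 -13.   56.8 155.3] 6.1417
```

View pics/w3.png

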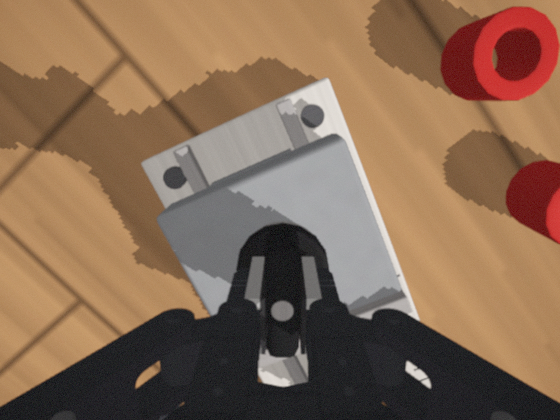

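View pics/s3.png

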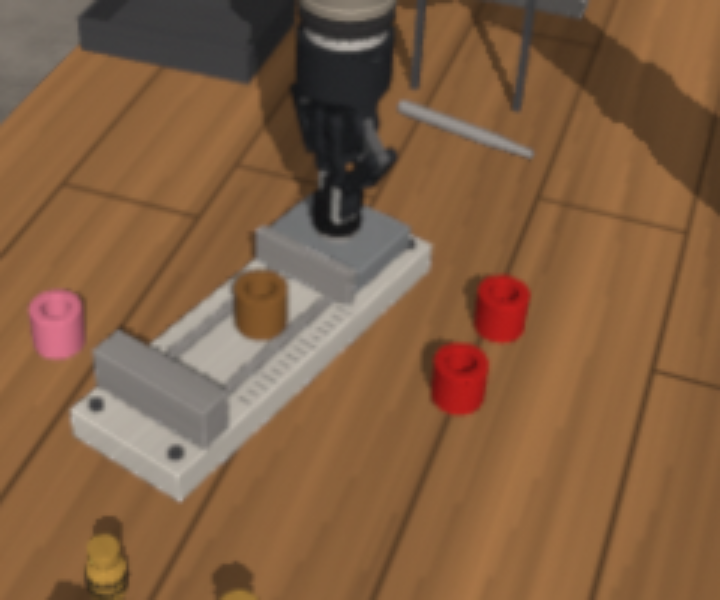

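View pics/w2.png

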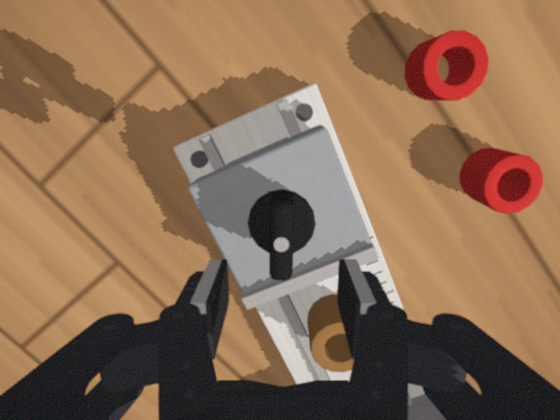

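```bash
python3 - <<'E'
from h import *
F=lambda: (np.round(robot.current_contact_force(),2),np.round(robot.current_torque(),3))
print("dot",at_z("wrist",[(282.5,310.5)],0.107,pose()), pose()[:3,3])
a=np.radians(73.8); d=np.array([np.cos(a),np.sin(a),0])
p0=np.array([0.5475,-0.0563,0.0975]); o=[180,0,-130]
for s,v,f in [(0.02,0.03,15),(0.05,0.04,15),(0.09,0.04,15)]:
    st=robot.line_to(p0+d*s,o,velocity=v,f_stop=f)
    t=robot.current_tool_pos(); r=t-p0
    print(s,st,r@d,r@[d[1],-d[0],0],F(),robot.current_eef_rot()[2],robot.current_time_s())
    if st: break
im=vision.grab_frame("side"); cv2.imwrite("pics/s4.png",cv2.resize(im[100:300,200:440,::-1],None,fx=3,fy=3))
E
```

```text
dot [[ 0.54825002 -0.05579183  0.107     ]] [ 0.54750596 -0.05626033  0.09759198]
0.02 False 0.020082582354919595 0.00011485556071441306 (array([ 1.12, -3.33,  1.39]), array([-0.821, -0.267,  0.009])) -129.99976459301004 7.05
0.05 False 0.04808212238149986 0.00017588607508625182 (array([ 0.2 , -5.5 ,  3.33]), array([-1.362, -0.155,  0.012])) -130.07092653245977 7.95
0.09 False 0.08714302725089765 0.00028539282981476094 (array([ 0.82, -6.72,  3.46]), array([-1.55 , -0.065,  0.054])) -130.10868658630648 9.1
```

View pics/s4.png

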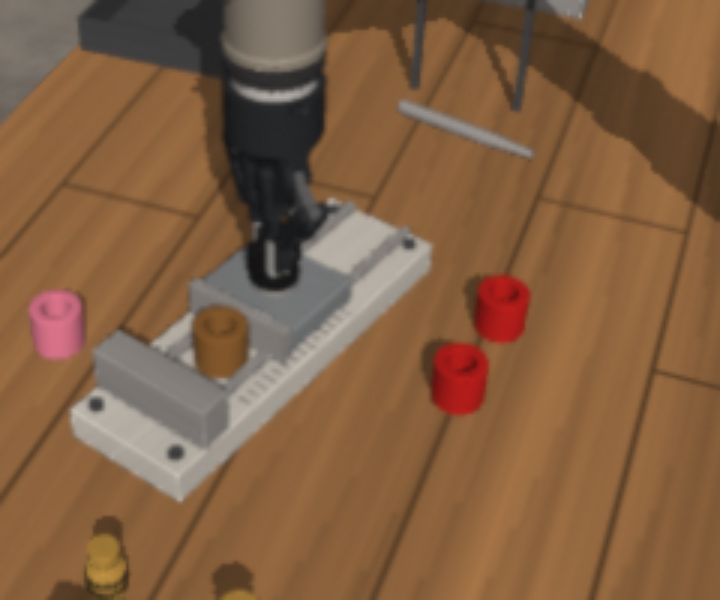

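```bash
python3 - <<'E'
from h import *
F=lambda: (np.round(robot.current_contact_force(),2),np.round(robot.current_torque(),3))
a=np.radians(73.8); d=np.array([np.cos(a),np.sin(a),0])
p0=np.array([0.5475,-0.0563,0.0975]); o=[180,0,-130]
for s,v,f in [(0.103,0.02,9),(0.128,0.01,9)]:
    st=robot.line_to(p0+d*s,o,velocity=v,f_stop=f)
    t=robot.current_tool_pos(); r=t-p0
    print(s,st,r@d,r@[d[1],-d[0],0],F(),robot.current_eef_rot()[2],robot.current_time_s())
    if st: break
robot.pause(0.3); print(F(),(robot.current_tool_pos()-p0)@d)
im=vision.grab_frame("side"); cv2.imwrite("pics/s5.png",cv2.resize(im[100:300,200:440,::-1],None,fx=3,fy=3))
im=vision.grab_frame("top"); cv2.imwrite("pics/t5.png",cv2.resize(im[150:270,220:390,::-1],None,fx=4.5,fy=4.5,interpolation=cv2.INTER_CUBIC))
E
```

```text
0.103 False 0.09988739416484604 0.0003097453523797322 (array([ 0.75, -6.61,  3.14]), array([-1.628, -0.063, -0.077])) -130.11773273724293 9.95
0.128 False 0.11949039310851436 0.0004509163740560835 (array([ -2.29, -12.8 ,   6.03]), array([-2.913,  0.582,  0.088])) -130.29850120199714 12.6
(array([ -2.62, -13.4 ,   6.83]), array([-2.975,  0.606,  0.035])) 0.1194642925605241
```

View pics/s5.png

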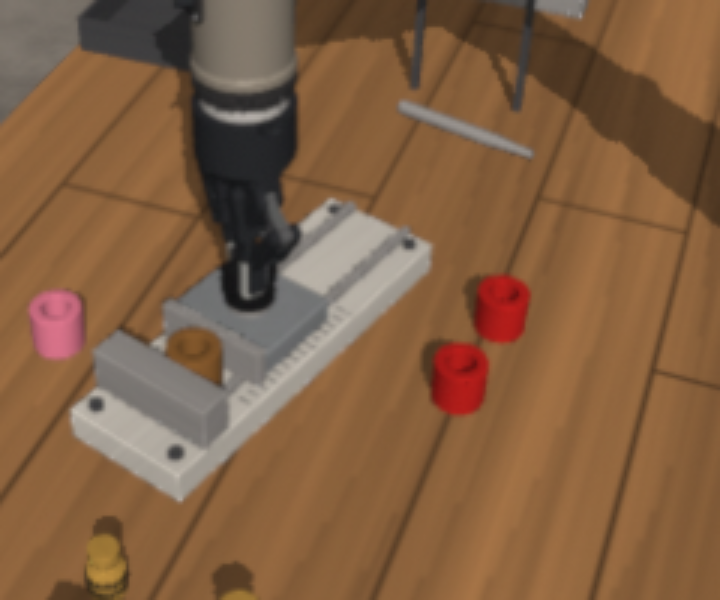

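View pics/t5.png

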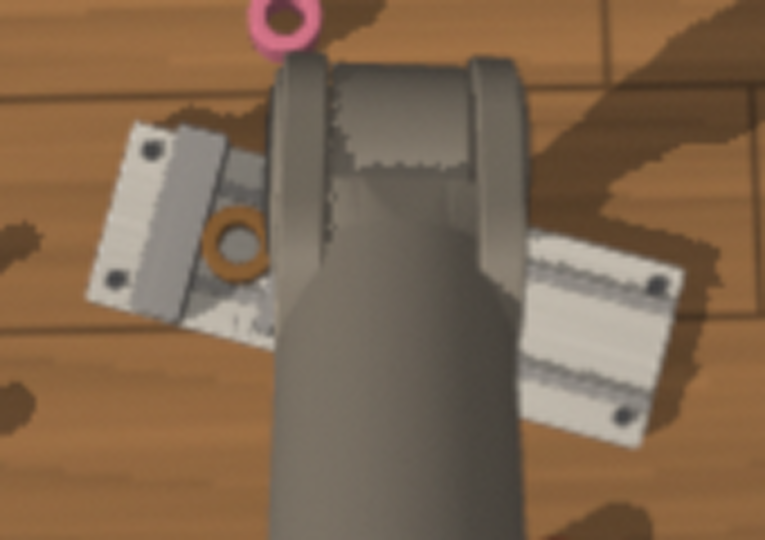

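```bash
python3 - <<'E'
from h import *
F=lambda: (np.round(robot.current_contact_force(),2),np.round(robot.current_torque(),3))
a=np.radians(73.8); d=np.array([np.cos(a),np.sin(a),0])
p0=np.array([0.5475,-0.0563,0.0975]); o=[180,0,-130]
S=lambda m:(print(m,((robot.current_tool_pos()-p0)@d).round(5),F(),np.round(robot.current_eef_rot(),2),round(robot.current_time_s(),2)))
robot.line_to(p0+d*0.131,o,velocity=0.01,f_stop=12); robot.pause(0.2); S("push")
robot.line_to(p0+d*0.1235,o,velocity=0.02); robot.pause(0.2); S("relax")
q=np.array(robot.inverse_kinematics(p0+d*0.1235,o)); qa=robot.current_joint_positions()
print(q.round(2),np.round(qa,2)); np.save("q.npy",q)
im=vision.grab_frame("wrist"); cv2.imwrite("pics/w5.png",im[:,:,::-1])
E
```

```text
push 0.1197 (array([ -4.37, -15.55,   7.12]), array([-3.58 ,  0.854,  0.04 ])) [-179.79   -0.83 -130.39] 13.65
relax 0.11909 (array([-0.04, -8.38,  4.32]), array([-1.902,  0.092, -0.016])) [-179.9    -0.3  -130.17] 14.38
[-24.2   30.18  23.28  93.34 -13.36  59.25 143.13] [-24.11  30.16  23.49  93.41 -13.12  59.34 143.12]
```

View pics/w5.png

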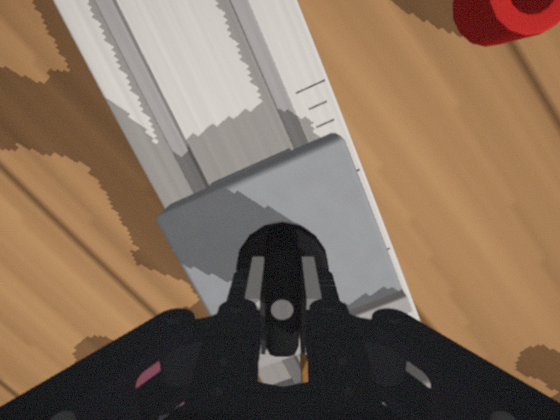

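```bash
cat > turn.py <<'E'
from h import *
import sys
a=np.radians(73.8); d=np.array([np.cos(a),np.sin(a),0]); p0=np.array([0.5475,-0.0563,0.0975])
def step(q,dq,w=0.15):
    q[6]-=dq; robot.move_j(list(q)); np.save("q.npy",q)
    robot.pause(w)
    f=robot.current_contact_force(); t=[robot.current_torque()[2] for _ in range(3)]
    r=robot.current_tool_pos()-p0; y=robot.current_eef_rot()[2]
    print(f"q7 {q[6]:.1f} act {robot.current_joint_positions()[6]:.2f} yaw {y:.2f} Tz {np.mean(t):.3f} F {np.round(f,1)} s {r@d:.4f} t {robot.current_time_s():.2f}")
    return np.mean(t)
E
python3 - <<'E'
from turn import *
q=np.load("q.npy")
step(q,0)
for i in range(24):
    if step(q,5)>0.15: break
E
```

```text
q7 143.1 act 143.12 yaw -130.17 Tz -0.014 F [ 0.5 -8.9  4.1] s 0.1191 t 14.82
q7 138.1 act 138.12 yaw -135.17 Tz -0.047 F [-0.2 -9.   3.3] s 0.1191 t 15.22
q7 133.1 act 133.12 yaw -140.18 Tz -0.019 F [ 0.4 -8.6  4.2] s 0.1191 t 15.62
q7 128.1 act 128.12 yaw -145.18 Tz -0.057 F [ 0.3 -7.2  4.1] s 0.1191 t 16.02
q7 123.1 act 123.12 yaw -150.17 Tz -0.032 F [ 0.2 -8.7  3.6] s 0.1191 t 16.43
q7 118.1 act 118.12 yaw -155.18 Tz -0.025 F [ 0.8 -8.6  3.8] s 0.1191 t 16.82
q7 113.1 act 113.12 yaw -160.18 Tz -0.026 F [-0.5 -8.6  4. ] s 0.1190 t 17.23
q7 108.1 act 108.12 yaw -165.18 Tz -0.036 F [-0.2 -8.2  3.4] s 0.1190 t 17.62
q7 103.1 act 103.12 yaw -170.18 Tz -0.045 F [-0.  -7.6  3.4] s 0.1190 t 18.02
q7 98.1 act 98.12 yaw -175.18 Tz -0.073 F [ 0.  -7.8  3.2] s 0.1190 t 18.43
q7 93.1 act 93.12 yaw 179.82 Tz -0.047 F [ 0.2 -8.1  2.9] s 0.1190 t 18.82
q7 88.1 act 88.12 yaw 174.82 Tz 0.035 F [ 0.2 -9.4  3.8] s 0.1189 t 19.23
q7 83.1 act 83.13 yaw 169.84 Tz 0.015 F [-0.2 -9.4  3.4] s 0.1189 t 19.62
q7 78.1 act 78.15 yaw 164.86 Tz 0.192 F [ 0.1 -9.2  3.1] s 0.1189 t 20.02
```

```bash
python3 - <<'E'
from turn import *
q=np.load("q.npy")
step(q,0)
for i in range(5): step(q,1.5)
E
```

```text
q7 78.1 act 78.15 yaw 164.87 Tz 0.165 F [-0.  -8.5  3.9] s 0.1189 t 20.43
q7 76.6 act 76.67 yaw 163.41 Tz 0.310 F [ 0.2 -9.2  2.1] s 0.1189 t 20.82
q7 75.1 act 75.17 yaw 161.91 Tz 0.282 F [ 0.3 -8.7  3.7] s 0.1189 t 21.23
q7 73.6 act 73.67 yaw 160.40 Tz 0.349 F [ 0.4 -9.8  3.6] s 0.1189 t 21.62
q7 72.1 act 72.17 yaw 158.90 Tz 0.322 F [ 0.9 -9.3  3.5] s 0.1189 t 22.02
q7 70.6 act 70.67 yaw 157.41 Tz 0.371 F [ 0.1 -8.6  3.3] s 0.1188 t 22.43
```

```bash
python3 - <<'E'
from turn import *
q=np.load("q.npy")
while q[6]>32.6: step(q,min(5,q[6]-32.5))
im=vision.grab_frame("wrist"); cv2.imwrite("pics/w6.png",im[:,:,::-1])
E
```

```text
q7 65.6 act 65.65 yaw 152.37 Tz 0.178 F [ 0.4 -9.2  3.6] s 0.1188 t 22.82
q7 60.6 act 60.65 yaw 147.36 Tz 0.159 F [ 0.  -9.2  3.2] s 0.1187 t 23.23
q7 55.6 act 55.65 yaw 142.36 Tz 0.168 F [ -0.2 -10.3   2.7] s 0.1187 t 23.62
q7 50.6 act 50.65 yaw 137.36 Tz 0.224 F [ 0.8 -8.8  4. ] s 0.1187 t 24.02
q7 45.6 act 45.65 yaw 132.36 Tz 0.153 F [ 0.3 -8.6  3. ] s 0.1187 t 24.43
q7 40.6 act 40.65 yaw 127.36 Tz 0.148 F [-0.6 -8.7  3.3] s 0.1186 t 24.82
q7 35.6 act 35.65 yaw 122.37 Tz 0.200 F [ 0.5 -9.6  3.6] s 0.1186 t 25.23
q7 32.5 act 32.53 yaw 119.25 Tz 0.239 F [ 0.5 -9.7  3.9] s 0.1186 t 25.62
```

View pics/w6.png

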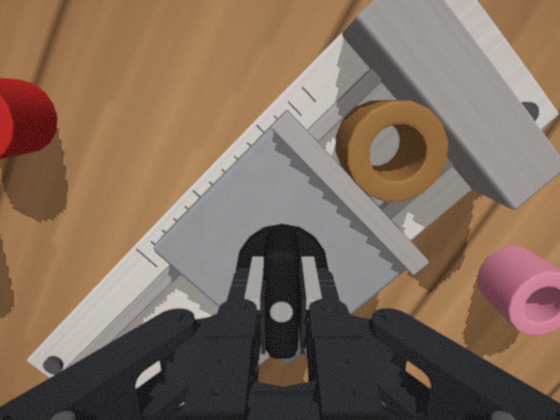

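```bash
python3 - <<'E'
from turn import *
t=robot.current_tool_pos(); rot=robot.current_eef_rot(); yaw=rot[2]
print(t,rot)
robot.line_to(list(p0[:2]+d[:2]*0.1205)+[0.0975],[180,0,yaw],velocity=0.01); robot.pause(0.1)
print(robot.current_contact_force(),robot.current_torque(),robot.current_tool_pos(),robot.current_eef_rot())
fingers.gripper_to(0.5); 
print(robot.current_contact_force(),robot.current_tool_pos())
t=robot.current_tool_pos()
robot.line_to([t[0],t[1],0.225],[180,0,yaw],velocity=0.08)
T=pose(); im=vision.grab_frame("wrist"); cv2.imwrite("pics/w7.png",im[:,:,::-1]); np.save("T7.npy",T)
im=vision.grab_frame("side"); cv2.imwrite("pics/s7.png",cv2.resize(im[100:300,200:440,::-1],None,fx=3,fy=3))
print(robot.current_contact_force(),robot.current_time_s())
E
```

```text
[0.58129502 0.05738261 0.09755188] [-179.74343103    0.27115461  119.25523553]
[ 1.50186896 -6.2861421   2.59514466] [-1.38716222 -0.46740616  0.27951392] [0.58122366 0.05716187 0.09758788] [-1.79924998e+02  1.62494525e-01  1.19238289e+02]
[ 0.76689273 -0.01674315  0.02191585] [0.5804582 0.0607976 0.0970659]
[-0.64196962  0.20570281  0.01918047] 28.4667
```

View pics/w7.png

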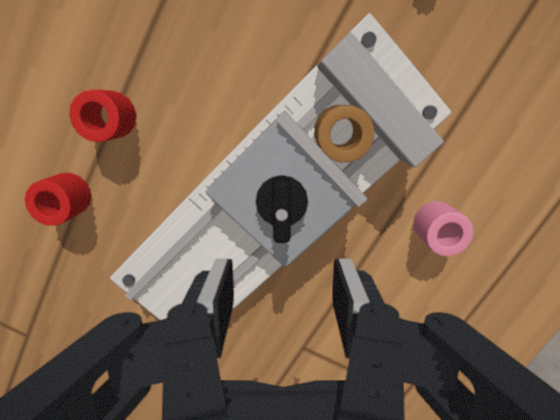

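View pics/s7.png

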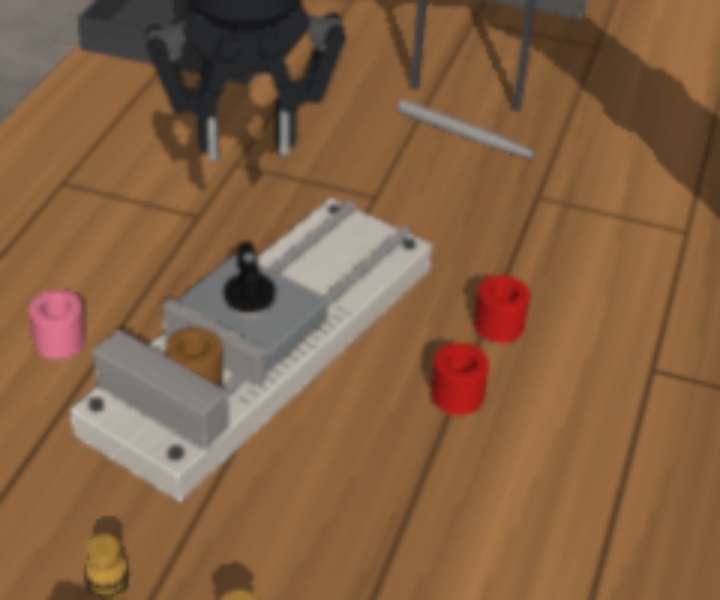

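```bash
python3 - <<'E'
from h import *
a=cv2.imread("pics/w7.png")[70:230,230:460]
cv2.imwrite("pics/w7c.png",cv2.resize(a,None,fx=3.4,fy=3.4,interpolation=cv2.INTER_CUBIC))
E
```

```text
(no output)
```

View pics/w7c.png

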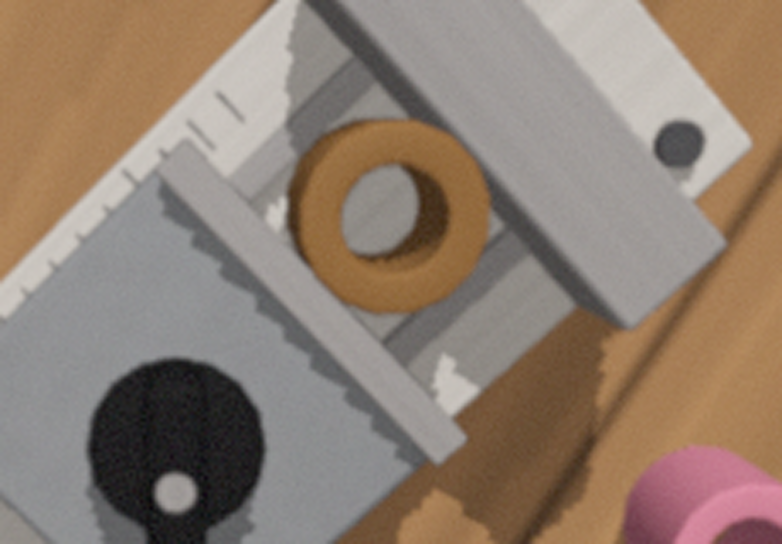

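```bash
python3 - <<'E'
from h import *
T=np.load("T7.npy"); g=lambda a:np.array(a)/3.4+[230,70]
A=at_z("wrist",g([(190,140),(467,437)]),0.069,T); B=at_z("wrist",g([(345,5),(625,328)]),0.070,T)
a=np.radians(73.8); d=np.array([np.cos(a),np.sin(a),0])
print(A@d,B@d,"gap",(B@d).mean()-(A@d).mean())
c=at_z("wrist",g([(175,493)]),0.107,T)@d; print("knob->face",(A@d).mean()-c)
C=at_z("wrist",g([(395,215)]),0.07,T)@d; print("bush from stop",C-(B@d).mean())
E
```

```text
[0.26746784 0.26661162] [0.31099132 0.30987231] gap 0.04339208260976157
knob->face [0.05079269]
bush from stop [-0.02157408]
```

```bash
python3 - <<'E'
from h import *
workorder.close_job(); print(robot.current_time_s())
E
```

```text
the job is handed in; nothing more can be done
the job is handed in; nothing more can be done
```

The bushing is trapped between the fence and the end stop, the lock knob is about 45–50° past its bite, and the job is handed in at about 28.5 s of the 72 s allowed.

- **Fence:** I gripped the knob bar at 40 N and slid the fence about 119 mm along the bed. It met a firm stop at about 14 N on the tool. A further small push to about 16 N moved it only 0.2 mm. After letting go, the wrist picture gave 43.4 mm between fence and stop (44 mm nominal, measured to about 1–2 mm). The bushing was upright and 21.6 mm from the stop face (22 mm expected).
- **Knob:** It turned freely for 60–65° clockwise. The torque then rose from about 0 to 0.3 N m between the 60° and 65° steps. I stopped at 110.6° in total. The bar's angle in the pictures matched the wrist turn (about 111°), so it did not slip in the grip.
- **One disagreement:** The paused torque past the bite read 0.28–0.37 N m when I turned in 1.5° steps. In 5° steps it read only 0.15–0.24 N m, below the stated 0.25–0.3. I therefore can't place the bite more closely than that 5° step, but the result stays well inside the 25–65° window.
- **Other things:** The gripper is open and the tool is about 0.2 m above the bench, touching nothing. The pink and red look-alikes and the drift pin looked unmoved in the last pictures. I kept clear of the plugs and the gauge case but did not re-measure them.

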